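# Refit the cover of a bench instrument under its lip and latch it

### The arm

A 6-joint arm with a two-finger parallel gripper is mounted at the origin on the work surface. World frame = base frame: x ahead of the robot, y to its left, z up, the work surface at z = 0. Lengths are in m, angles in degrees, forces in N, time in s.
With the tool pointing down it reaches from about 0.35 to 0.875 m from the base axis. Payload 4.2 kg.
Tool frame: the origin (TCP) lies on the centre line of the jaws, within the pads' length; the fingertips stand 19 mm ahead of it and the grasp point (between the pads) is the TCP; x points along the fingers, y is the direction in which the jaws open and shut, and the axes are right-handed (so a half turn about x gives the same grasp; the last joint's range is limited). The gripper opens to 87 mm and grips with 3 to 60 N. Pads are 19 mm wide; open, the fingers measure 117 mm over their backs; the gripper's body (75 mm by 190 mm) begins 51 mm behind the grasp point.
Start: joints at [91.765, 22.042, 0.453, 0, -68.411, -14.817], TCP at [0.141, 0.609, 0.242] pointing down, gripper open.
Joint ranges: [-179.83, 179.83], [-69.29, 118.12], [-61.27, 80.66], [-181.25, 117.63], [-171.15, -9.14], [-177.46, 177.46]. Speed limits (degrees/s): [159.86, 159.86, 180, 180, 180, 180].

### API

Orientations are given as a 3x3 rotation matrix whose columns are the frame's x, y, z axes.
In Python, from station import r, viewer, job, spotter gives the robot as it stands.
- The arm moves only by the tool play_rows, never from a script. Its argument "commands" is a list of rows, each an object of numbers: "fingers": the gripper command: -1 is fully open, 1 is shut, values between are in proportion; "tx", "ty", "tz": the shift along the tool's x, y, z normalised to -1 to 1, where 1 is 750 mm; "ax", "ay", "az": the turn, a rotation vector about the tool's x, y, z normalised to -1 to 1, where 1 is pi rad. In form: [{"fingers": .., "tx": .., "ty": .., "tz": .., "ax": .., "ay": .., "az": ..}, ...]. A call has 1 to 5 rows; each row is the pose to reach, as a shift and turn from the pose commanded when the call began, along the tool's axes at that moment, turning the shorter way round; what a row does not reach only later rows make up. A row lasts 1/12 s, in which the tool goes at most 41.7 mm and 7.16 degrees, less where a joint would pass 70% of its speed; a pose out of reach is approached as far as the arm can. A call with a number of a shift or a turn outside -1 to 1 is refused whole. A call with a gripper value outside its range is refused whole. The fingers move at their own pace and stop on an object; the grip force is fixed at half the most. Time passes only in rows, so rows that repeat a pose let the fingers close. It gives the time, the measured TCP pose, the force and the opening at its end, in the units of the state.
- r.sense(): the state, without advancing time (a new reading comes with each control period).
- viewer.capture(name): name is "scene" or "top" or "wrist"; returns a dict with "image" (420x560x3 uint8, red, green, blue), "fx", "fy", "cx", "cy" (pixels), "dist" ([k1, k2, p1, p2, k3] as OpenCV has them; the pictures are not rectified), "R" (3x3) and "t" (3): a world point X has camera coordinates R X + t; the wrist camera has in their place "mount" (4x4, takes a point from camera to tool coordinates, whose origin is the TCP and whose axes are the tool frame's). Camera axes: x right, y down, z forward; pixel columns grow to the right and rows downward; lengths in m; the calibration is good to about 2 mm. A picture is of the moment at which its call begins: read the wrist's pose just before it. There is no depth.
- job.finish_job(): hands the job in, once; it reports no verdict.
Trained networks look in a picture, given as the dict that the camera call returned (one of the last four; its "shot" number tells which), for a name from the list of things; names that differ only in an ending like _2 or _b are one class to them, and where a whole thing is asked for, a point or a joint stands for the part that bears it (a point fixed in the world has none). Each returns a list of dicts, best first, with "score" (0 to 1); they miss things now and then, are a little off and sometimes report something else, mostly with a low value. They report only what shows in the picture. A call takes as long as a camera call. They do not tell look-alikes from the thing itself.
- spotter.find_in(name, picture): "uv" ([column, row] in pixels, amid what is visible of it).
- spotter.silhouettes(name, picture): "region" (420x560 bool, what is visible of it) and "uv" ([column, row] in pixels, amid what is visible of it).
The state is a dict: "time_s": time; "joints": joint angles; "joint_velocities": joint speeds; "effort": joint torques, N m; "tcp_pos": TCP position; "ee_rot": TCP orientation; "wrist_force": force on the tool from outside, world axes, zero at the start; "moment": the same for the moment, N m; "gripper_width": opening from 0.0 (shut) to 1.0 (fully open).
Only numpy, scipy, OpenCV 4.12 (cv2) and the standard library are available. Lean on these libraries where they do the work, as an engineer would, in place of code of your own. Each camera call takes 0.05 s, during which the arm holds its last target. There are 200 camera calls.

### The job

The instrument's grey cover plate is lying on the deck in front of the open bay. Slide it over the bay so that its far edge tips down and hooks under the lip, let its near edge down so that the cover lies flat on the ledges, then slide the latch fully in over its edge. Leave the bottle, jar and beaker where they stand.

Things in the scene. Friction and masses are not known exactly. Their poses are not given: they have to be found in the camera images.
- housing: Cream instrument case, fixed to the bench, 325 mm long (x) by 250 mm wide (y). Origin at bench level below the middle of the sill, where the deck ends and the open bay begins; x points away from the robot, along the case towards the lip, y to the left, z up. All housing coordinates below are from this origin, heights above the bench.
- sill (a point): Middle of the sill's upper edge, housing x 0, z 69 mm. Before it lies the smooth flat deck: housing x -140 to 0, whole width, top at z 69 mm. At x = 0 a vertical step goes 24 mm down to the bay's ledges.
- ledge (a point): Point on the left ledge, housing x 78, y 55, z 45 mm. The bay is x 0 to 155, open above from x 0 to 137. The cover rests on ledges at z 45 mm along both sides (|y| 42 to 125) and both ends, round an 84 mm wide well with a circuit board. Low strips, 5 mm high, on the ledges at |y| 68 to 74 mm keep the cover sideways (8 mm play each side).
- cover: Loose flat grey plate, 150 mm (its x) by 120 mm (its y) by 6 mm, about 0.3 kg. Origin at the centre of its underside; x points to the far edge, which goes under the lip, z up. It starts flat on the deck, far edge overhanging the bay by 2 to 5 cm, off-centre and askew. Its centre of mass lies 4 mm nearer than the origin: pushed on, it tips over the sill, far edge landing on the side ledges.
- cover_far (a point): Middle of the cover's far lower edge (cover x = +75 mm, underside).
- cover_near (a point): Middle of the cover's near lower edge (cover x = -75 mm, underside). With the far edge against the back wall, 5 mm are free between this edge and the sill. Seated, it is at housing x 0 to 5, z 45 mm.
- rib_top (a point): Middle of the top of the cover's upright rib (its handle), 36 mm above the cover's underside, at cover x = -40 mm. The rib is 10 mm thick in x, 70 mm long in y and stands 30 mm above the plate.
- lip_edge (a point): Middle of the lip's lower near edge, housing x 137, z 55 mm. The lip covers x 137 to 155 over the whole width, underside at z 55 mm (10 mm above the ledges), top at z 69 mm; the back wall behind it is at x 155 mm.
- latch (a joint): Sliding latch on the housing's right side (-y); m: about 0 = drawn back, 0.028 = fully in, when its tongue (30 mm wide, 5 mm thick, underside at z 53.5 mm) has its tip at housing y -48 mm, over the side edge of a seated cover. Slides along housing +y against 1.5 N of friction and stays where left.
- latch_knob (a point): Middle of the top of the latch's upright knob: 24 mm (housing x) by 12 mm (housing y), 26 mm high, its top at z 84.5 mm. At latch value 0 it is at housing x = 40, y = -100 mm, and it moves in +y with the latch.
- reagent_bottle: Brown bottle, 60 mm across, 125 mm high, standing beside the instrument. Origin at its base. Not to be moved.
- beaker: Glass beaker, 68 mm across, 85 mm high, standing beside the instrument. Origin at its base. Not to be moved.
- jar: Glass jar with white cap, 64 mm across, 80 mm high, standing beside the instrument. Origin at its base. Not to be moved.
There are look-alikes about, which are no part of the job. Several things have the shape of the cover; the one meant has the colours described above.

How it is judged (in metres and radians):
On the way:
1. the cover's far edge is under the lip and the cover lies flat on the ledges (x of cover_far in the frame of housing above 0.143 m and z of each of cover_far, cover_near in the frame of housing below 0.0485 m and angle between cover's own z axis and vertical below 0.05 rad), for 0.1 s.
At the end, for the whole second after the job is handed in: The cover lies still and flat on the ledges (both end edges within 3.5 mm of them, tilt under 0.05 rad), its far edge at least 6 mm under the lip, and the latch is in to more than 23 of its 28 mm (all of step 1 and value of joint latch above 0.023 m and linear speed of cover below 0.01 m/s); the robot touches nothing.
It fails at once if the bottle, beaker or jar is moved by more than 20 mm or tipped (distance of any of reagent_bottle, beaker, jar from where it was at the start of the episode above 0.02 m or angle between any of reagent_bottle, beaker, jar's own z axis and vertical above 0.3 rad).
It also fails if it takes over 51 s, if anything falls off the work surface, if the arm or the gripper's body presses on something with over 40 N, if the wrist force passes 120 N, or if a joint passes its speed limit or range.

## Working session

There is one attempt and no reset: what is moved stays moved. The work goes in short steps, Python scripts to look and compute and a tool call to move; the robot and the scene stay as the last step left them, time stands still between calls to the robot, and variables do not carry over. Pictures are saved under pics/ and viewed, about 8 in all and at most 12, crops included, and the job is handed in when it is done.

Besides the shell and the picture viewer there is one more tool, called after "Call:" by a JSON object that holds its "fn" and its "kwargs", one argument or row to a line. play_rows: Moves the arm, as the interface text tells. Its arguments: {"type":"object","properties":{"commands":{"type":"array"}},"required":["commands"]}

```bash
ls; mkdir -p pics
python3 - <<'E'
from station import r, viewer, job, spotter
import cv2,numpy as np,pickle
s=r.sense();print(s)
ims=[]
for n in("scene","top"):
    p=viewer.capture(n);pickle.dump(p,open(n+'.pkl','wb'))
    cv2.imwrite(f'pics/{n}0.png',p['image'][:,:,::-1])
    print(n,{k:np.round(v,4).tolist() for k,v in p.items() if k not in('image',)and not isinstance(v,str)})
    for o in("housing","cover","latch","latch_knob","reagent_bottle","beaker","jar","rib_top"):
        print(o,[(np.round(d['uv']).tolist(),round(float(d['score']),2)) for d in spotter.find_in(o,p)])
E
```

```text
pics
{'time_s': 0.0, 'joints': array([ 9.17655347e+01,  2.20915722e+01,  3.78792764e-01, -2.90422407e-02,
       -6.84134832e+01, -1.48165164e+01]), 'joint_velocities': array([ 0.0161857 , -0.02590466,  0.04004159,  0.03952872, -0.05762898,
       -0.08087061]), 'effort': array([ 9.37012082e-04, -3.90659058e+01,  1.87403780e+01,  4.21977371e+00,
        1.09325635e-02, -1.93255910e-04]), 'tcp_pos': array([0.14099016, 0.6082946 , 0.24044417]), 'ee_rot': array([[-4.03214295e-04, -2.25999674e-01, -9.74127294e-01],
       [-2.21712771e-03, -9.74124777e-01,  2.26000008e-01],
       [-9.99997461e-01,  2.25089105e-03, -1.08289105e-04]]), 'wrist_force': array([-0.48499532,  0.72527427,  0.53182086]), 'moment': array([0.02535153, 0.01651436, 0.02152251]), 'gripper_width': 1.002239162931627}
scene {'fx': 381.4843, 'fy': 381.4843, 'cx': 279.4404, 'cy': 212.7174, 'dist': [-0.1066, 0.0, 0.0, 0.0, 0.0], 'R': [[-0.7779, 0.628, -0.0197], [0.367, 0.4287, -0.8256], [-0.51, -0.6495, -0.5639]], 't': [0.4572, -0.1501, 1.2108], 'shot': 1}
housing [([272.0, 241.0], 0.71)]
cover [([259.0, 172.0], 0.84), ([1
[... 213 characters left out ...]
ib_top [([261.0, 173.0], 0.94), ([178.0, 214.0], 0.86), ([288.0, 206.0], 0.84)]
top {'fx': 388.0847, 'fy': 388.0847, 'cx': 282.4821, 'cy': 199.9377, 'dist': [-0.1119, 0.0, 0.0, 0.0, 0.0], 'R': [[0.02, -0.9998, -0.0038], [-0.9923, -0.0194, -0.1221], [0.122, 0.0063, -0.9925]], 't': [-0.0019, 0.571, 0.9849], 'shot': 2}
housing [([277.0, 178.0], 0.63)]
cover [([387.0, 260.0], 0.95), ([382.0, 148.0], 0.9), ([291.0, 206.0], 0.81)]
latch [([320.0, 180.0], 0.58)]
latch_knob [([317.0, 176.0], 0.68)]
reagent_bottle [([434.0, 201.0], 0.9)]
beaker [([128.0, 233.0], 0.57)]
jar [([135.0, 163.0], 0.64), ([318.0, 177.0], 0.32)]
rib_top [([380.0, 150.0], 0.89), ([294.0, 210.0], 0.62), ([392.0, 261.0], 0.61)]
```

Run:
```python
import cv2
a=cv2.imread('pics/top0.png');cv2.imwrite('pics/topc.png',cv2.resize(a[80:320,80:460],(798,504),interpolation=cv2.INTER_CUBIC))
```

```text
(no output)
```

View pics/topc.png

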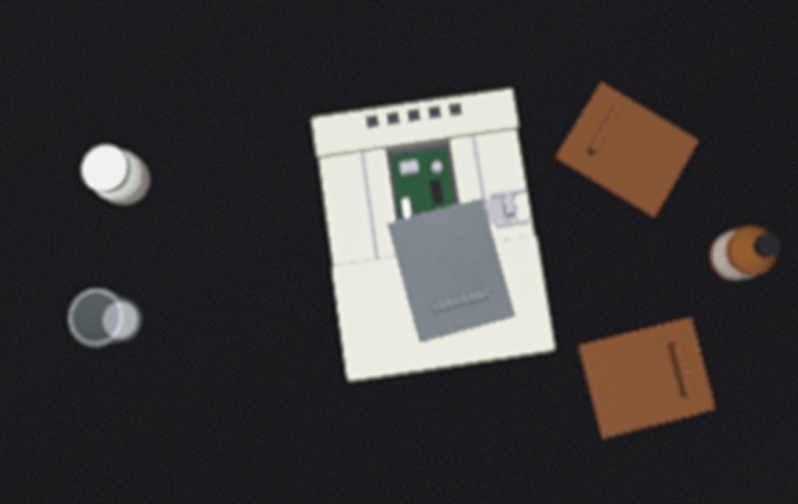

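View pics/scene0.png

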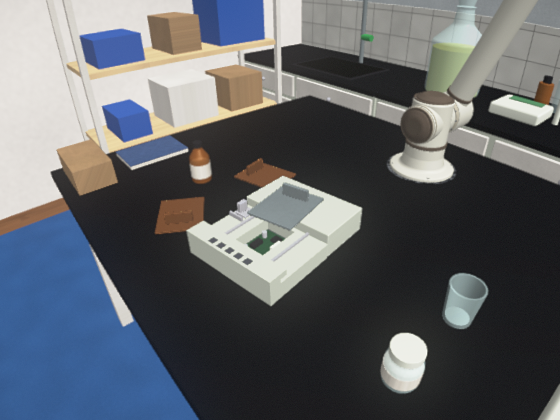

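The grey cover is the plate at top (291,206), lying on the cream housing's deck. The look-alikes at (387,260) and (382,148) are brown, so they aren't it. The crop shown above confirms this. Next I fit the poses.

```bash
cat > h.py <<'E'
import numpy as np,cv2
from scipy.optimize import least_squares
def K(p): return np.array([[p['fx'],0,p['cx']],[0,p['fy'],p['cy']],[0,0,1.]])
def Rt(p,s=None):
    if 'R' in p and p.get('R') is not None: return np.array(p['R']),np.array(p['t'])
    T=np.eye(4);T[:3,:3]=s['ee_rot'];T[:3,3]=s['tcp_pos'];M=np.linalg.inv(T@np.array(p['mount']));return M[:3,:3],M[:3,3]
def bp(uv,z,p,s=None):
    R,t=Rt(p,s);n=cv2.undistortPoints(np.array(uv,float).reshape(-1,1,2),K(p),np.array(p['dist'])).reshape(-1,2)
    d=np.c_[n,np.ones(len(n))]@R;c=-R.T@t
    return c+d*((z-c[2])/d[:,2])[:,None]
def proj(X,p,s=None):
    R,t=Rt(p,s);return cv2.projectPoints(np.array(X,float).reshape(-1,1,3),cv2.Rodrigues(R)[0],t,K(p),np.array(p['dist']))[0].reshape(-1,2)
def fit(L,W):  # local xy -> world xy
    f=lambda q:(np.c_[np.cos(q[2])*L[:,0]-np.sin(q[2])*L[:,1]+q[0],np.sin(q[2])*L[:,0]+np.cos(q[2])*L[:,1]+q[1]]-W).ravel()
    m=W.mean(0);r=least_squares(f,[*m,0.]);return r.x,r.fun.reshape(-1,2)
E
python3 - <<'E'
from h import *
import pickle
p=pickle.load(open('top.pkl','rb'))
c=lambda a:np.array(a)/2.1+80
hc=c([(312,117),(513,88),(555,350),(347,380)])
cc=c([(388,222),(485,198),(514,316),(420,341)])
g=cv2.cvtColor(p['image'],cv2.COLOR_RGB2GRAY)
ref=lambda q:cv2.cornerSubPix(g,q.astype(np.float32).reshape(-1,1,2),(4,4),(-1,-1),(3,50,.01)).reshape(-1,2)
for nm,q,L,z in(('h',hc,[(185,125),(185,-125),(-140,-125),(-140,125)],.069),('c',cc,[(75,60),(75,-60),(-75,-60),(-75,60)],.075)):
    for qq in(q,ref(q)):
        W=bp(qq,z,p)[:,:2];x,res=fit(np.array(L)/1000,W);print(nm,np.round(x[:2],4),np.degrees(x[2]).round(2),np.round(res*1000,1).tolist())
for n,uv in(('bottle',(434,201)),('jar',(135,163)),('beaker',(128,233))):print(n,bp([uv],.05,p).round(3))
E
```

```text
h [ 0.5703 -0.0017] 9.37 [[-0.2, -1.4], [-1.5, 1.2], [1.0, 0.6], [0.7, -0.4]]
h [ 0.5709 -0.0007] 9.78 [[0.1, -1.4], [-1.2, 1.6], [0.5, -0.1], [0.6, 0.0]]
c [ 0.5462 -0.0231] 15.4 [[1.1, -0.1], [1.3, 1.0], [-1.2, -2.6], [-1.2, 1.7]]
c [ 0.5466 -0.0222] 15.8 [[1.0, 1.1], [1.1, 0.2], [-1.4, -2.2], [-0.7, 0.9]]
bottle [[ 0.574 -0.389  0.05 ]]
jar [[0.661 0.405 0.05 ]]
beaker [[0.474 0.412 0.05 ]]
```

```bash
cat > go.py <<'E'
from h import *
from station import r
from scipy.spatial.transform import Rotation as Ro
H=np.array([.5706,-.0010]);HY=9.6
def hw(x,y,z):  # housing mm -> world m
    c,s=np.cos(np.radians(HY)),np.sin(np.radians(HY));x,y=x/1e3,y/1e3
    return np.array([H[0]+c*x-s*y,H[1]+s*x+c*y,z/1e3])
def Rd(yaw,pitch=0): # tool down, tool y along -(dir at yaw); pitch>0: far edge down
    c,s=np.cos(np.radians(yaw)),np.sin(np.radians(yaw))
    y=np.array([-c,-s,0]);x=np.array([0,0,-1.]);R=np.c_[x,y,np.cross(x,y)]
    return Ro.from_rotvec(np.radians(pitch)*np.array([-s,c,0])).as_matrix()@R
def to(P,R,n=1):
    s=r.sense();A=s['ee_rot'];d=A.T@(np.array(P)-s['tcp_pos'])/.75;a=Ro.from_matrix(A.T@R).as_rotvec()/np.pi
    print('t',s['time_s'].__round__(2),'tcp',s['tcp_pos'].round(4),'F',s['wrist_force'].round(1),'w',round(s['gripper_width'],3))
    print('d',d.round(4),'a',a.round(4),'mm',np.linalg.norm(d*750).round(1),'deg',np.linalg.norm(a*180).round(1))
E
python3 -c "
from go import *
to([.508,-.033,.2],Rd(15.6))"
```

```text
t 0.9 tcp [0.1411 0.6088 0.2416] F [-0.6 -0.9  0.2] w 1.001
d [ 0.0554  0.7232 -0.6698] a [0.3408 0.     0.    ] mm 740.5 deg 61.3
```

Call:
{"fn": "play_rows", "kwargs": {
  "commands": [
    {"fingers": -1,"tx": 0.055,"ty": 0.723,"tz": -0.67,"ax": 0.341,"ay": 0,"az": 0},
    {"fingers": -1,"tx": 0.055,"ty": 0.723,"tz": -0.67,"ax": 0.341,"ay": 0,"az": 0},
    {"fingers": -1,"tx": 0.055,"ty": 0.723,"tz": -0.67,"ax": 0.341,"ay": 0,"az": 0},
    {"fingers": -1,"tx": 0.055,"ty": 0.723,"tz": -0.67,"ax": 0.341,"ay": 0,"az": 0},
    {"fingers": -1,"tx": 0.055,"ty": 0.723,"tz": -0.67,"ax": 0.341,"ay": 0,"az": 0}
  ]
}}

```text
time_s: 1.32
tcp_pos: [0.245, 0.4265, 0.23]
ee_rot: [[0.0, -0.757, -0.654], [0.0, -0.654, 0.757], [-1.0, -0.0, 0.0]]
wrist_force: [1.9, -1.0, 0.1]
gripper_width: 0.997
```

```bash
python3 -c "
from go import *
to([.508,-.033,.2],Rd(15.6))"
```

```text
t 1.32 tcp [0.245  0.4265 0.23  ] F [ 1.9 -1.   0.1] w 0.997
d [ 0.0398  0.1352 -0.6929] a [1.401e-01 1.000e-04 1.000e-04] mm 530.3 deg 25.2
```

Call:
{"fn": "play_rows", "kwargs": {
  "commands": [
    {"fingers": -1,"tx": 0.04,"ty": 0.135,"tz": -0.693,"ax": 0.14,"ay": 0,"az": 0},
    {"fingers": -1,"tx": 0.04,"ty": 0.135,"tz": -0.693,"ax": 0.14,"ay": 0,"az": 0},
    {"fingers": -1,"tx": 0.04,"ty": 0.135,"tz": -0.693,"ax": 0.14,"ay": 0,"az": 0},
    {"fingers": -1,"tx": 0.04,"ty": 0.135,"tz": -0.693,"ax": 0.14,"ay": 0,"az": 0},
    {"fingers": -1,"tx": 0.04,"ty": 0.135,"tz": -0.693,"ax": 0.14,"ay": 0,"az": 0}
  ]
}}

```text
time_s: 1.73
tcp_pos: [0.3492, 0.2465, 0.2185]
ee_rot: [[0.001, -0.962, -0.273], [0.001, -0.273, 0.962], [-1.0, -0.001, 0.001]]
wrist_force: [0.3, -0.3, -0.6]
gripper_width: 0.999
```

```bash
python3 -c "
from go import *
to([.508,-.033,.2],Rd(15.6))"
```

```text
t 1.73 tcp [0.3492 0.2465 0.2185] F [ 0.3 -0.3 -0.6] w 0.999
d [ 0.0245 -0.1018 -0.4164] a [0.0014 0.0002 0.0003] mm 322.0 deg 0.3
```

Call:
{"fn": "play_rows", "kwargs": {
  "commands": [
    {"fingers": -1,"tx": 0.0245,"ty": -0.102,"tz": -0.416,"ax": 0,"ay": 0,"az": 0},
    {"fingers": -1,"tx": 0.0245,"ty": -0.102,"tz": -0.416,"ax": 0,"ay": 0,"az": 0},
    {"fingers": -1,"tx": 0.0245,"ty": -0.102,"tz": -0.416,"ax": 0,"ay": 0,"az": 0},
    {"fingers": -1,"tx": 0.0245,"ty": -0.102,"tz": -0.416,"ax": 0,"ay": 0,"az": 0},
    {"fingers": -1,"tx": 0.0245,"ty": -0.102,"tz": -0.416,"ax": 0,"ay": 0,"az": 0}
  ]
}}

```text
time_s: 2.15
tcp_pos: [0.4526, 0.0658, 0.2067]
ee_rot: [[0.001, -0.961, -0.275], [0.001, -0.275, 0.961], [-1.0, -0.001, 0.0]]
wrist_force: [1.0, 1.2, -0.5]
gripper_width: 1.0
```

Call:
{"fn": "play_rows", "kwargs": {
  "commands": [
    {"fingers": -0.4,"tx": 0.0086,"ty": -0.036,"tz": -0.147,"ax": 0,"ay": 0,"az": 0},
    {"fingers": -0.4,"tx": 0.0086,"ty": -0.036,"tz": -0.147,"ax": 0,"ay": 0,"az": 0},
    {"fingers": -0.4,"tx": 0.0086,"ty": -0.036,"tz": -0.147,"ax": 0,"ay": 0,"az": 0},
    {"fingers": -0.4,"tx": 0.0086,"ty": -0.036,"tz": -0.147,"ax": 0,"ay": 0,"az": 0},
    {"fingers": -0.4,"tx": 0.0086,"ty": -0.036,"tz": -0.147,"ax": 0,"ay": 0,"az": 0}
  ]
}}

```text
time_s: 2.57
tcp_pos: [0.5084, -0.0324, 0.1993]
ee_rot: [[-0.001, -0.963, -0.271], [-0.0, -0.271, 0.963], [-1.0, 0.001, 0.0]]
wrist_force: [-0.3, -0.5, 0.3]
gripper_width: 0.742
```

Run:
```python
from go import *
from station import viewer,spotter
import pickle
s=r.sense();p=viewer.capture('wrist');pickle.dump((s,p),open('w1.pkl','wb'))
im=p['image'][:,:,::-1].copy()
def mark(X,col):
    for u in proj(X,p,s):
        cv2.circle(im,tuple(int(v) for v in np.round(np.clip(u,-999,999))),3,col,1)
mark([hw(0,y,69) for y in(-120,-60,0,60,120)]+[hw(137,y,69) for y in(-120,0,120)]+[hw(185,125,69),hw(185,-125,69)],(0,0,255))
mark([hw(40,-100,84.5)],(255,0,255))
c=np.array([.5464,-.0225]);a=np.radians(15.6);M=np.array([[np.cos(a),-np.sin(a)],[np.sin(a),np.cos(a)]])
mark([[*(c+M@[x,y]),z] for x,y,z in((.075,.06,.075),(.075,-.06,.075),(-.075,.06,.075),(-.075,-.06,.075),(-.035,.035,.105),(-.035,-.035,.105),(-.045,.035,.105),(-.045,-.035,.105))],(0,200,0))
cv2.imwrite('pics/w1.png',cv2.resize(im,(800,600)))
print([(d['uv'],d['score']) for d in spotter.find_in('rib_top',p)])
to([.508,-.033,.2],Rd(15.6))
```

```text
[([424.5, 34.6], 0.97), ([128.1, 8.8], 0.79), ([241.3, 199.2], 0.68)]
t 2.67 tcp [ 0.5078 -0.0307  0.1998] F [-0.1  1.1 -0.4] w 0.713
d [-0.0003  0.0005 -0.0031] a [ 0.0018  0.0001 -0.0001] mm 2.3 deg 0.3
```

View pics/w1.png

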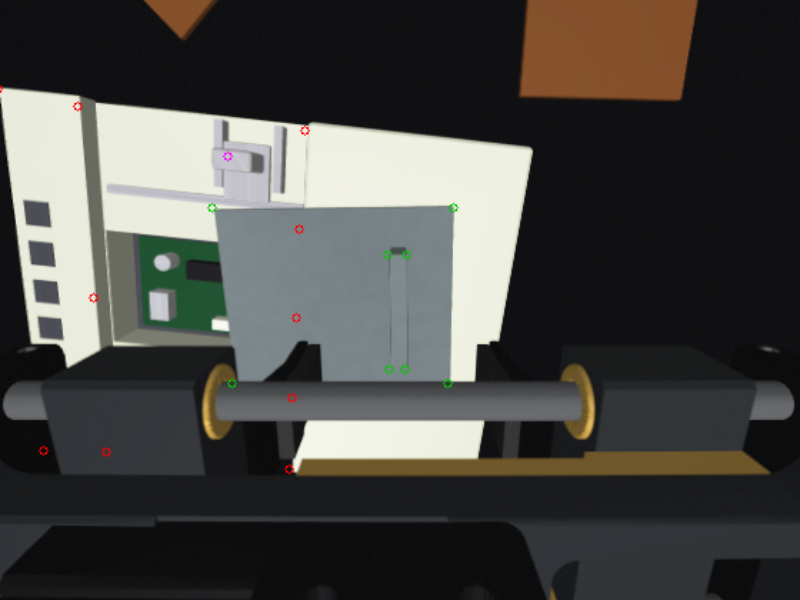

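Call:
{"fn": "play_rows", "kwargs": {
  "commands": [
    {"fingers": -0.4,"tx": 0.136,"ty": 0,"tz": -0.003,"ax": 0,"ay": 0,"az": 0},
    {"fingers": -0.4,"tx": 0.136,"ty": 0,"tz": -0.003,"ax": 0,"ay": 0,"az": 0},
    {"fingers": -0.4,"tx": 0.136,"ty": 0,"tz": -0.003,"ax": 0,"ay": 0,"az": 0},
    {"fingers": -0.4,"tx": 0.136,"ty": 0,"tz": -0.003,"ax": 0,"ay": 0,"az": 0},
    {"fingers": -0.4,"tx": 0.136,"ty": 0,"tz": -0.003,"ax": 0,"ay": 0,"az": 0}
  ]
}}

```text
time_s: 3.08
tcp_pos: [0.5083, -0.0317, 0.0978]
ee_rot: [[-0.001, -0.961, -0.277], [-0.0, -0.277, 0.961], [-1.0, 0.001, -0.0]]
wrist_force: [-0.3, -0.4, 0.8]
gripper_width: 0.701
```

Call:
{"fn": "play_rows", "kwargs": {
  "commands": [
    {"fingers": 1,"tx": 0,"ty": 0,"tz": 0,"ax": 0,"ay": 0,"az": 0},
    {"fingers": 1,"tx": 0,"ty": 0,"tz": 0,"ax": 0,"ay": 0,"az": 0},
    {"fingers": 1,"tx": 0,"ty": 0,"tz": 0,"ax": 0,"ay": 0,"az": 0},
    {"fingers": 1,"tx": 0,"ty": 0,"tz": 0,"ax": 0,"ay": 0,"az": 0},
    {"fingers": 1,"tx": 0,"ty": 0,"tz": 0,"ax": 0,"ay": 0,"az": 0}
  ]
}}

```text
time_s: 3.5
tcp_pos: [0.5088, -0.0329, 0.0981]
ee_rot: [[0.001, -0.962, -0.275], [0.0, -0.275, 0.962], [-1.0, -0.001, 0.0]]
wrist_force: [-0.4, 0.0, -1.4]
gripper_width: 0.407
```

Call:
{"fn": "play_rows", "kwargs": {
  "commands": [
    {"fingers": 1,"tx": 0,"ty": 0,"tz": 0,"ax": 0,"ay": 0,"az": 0},
    {"fingers": 1,"tx": 0,"ty": 0,"tz": 0,"ax": 0,"ay": 0,"az": 0},
    {"fingers": 1,"tx": 0,"ty": 0,"tz": 0,"ax": 0,"ay": 0,"az": 0},
    {"fingers": 1,"tx": 0,"ty": 0,"tz": 0,"ax": 0,"ay": 0,"az": 0},
    {"fingers": 1,"tx": 0,"ty": 0,"tz": 0,"ax": 0,"ay": 0,"az": 0}
  ]
}}

```text
time_s: 3.92
tcp_pos: [0.5086, -0.0331, 0.0978]
ee_rot: [[-0.0, -0.962, -0.275], [-0.0, -0.275, 0.962], [-1.0, 0.0, 0.0]]
wrist_force: [-1.4, 0.6, 0.3]
gripper_width: 0.112
```

Call:
{"fn": "play_rows", "kwargs": {
  "commands": [
    {"fingers": 1,"tx": -0.02,"ty": 0,"tz": 0,"ax": 0,"ay": 0,"az": 0},
    {"fingers": 1,"tx": -0.04,"ty": 0,"tz": 0,"ax": 0,"ay": 0,"az": 0},
    {"fingers": 1,"tx": -0.04,"ty": 0,"tz": 0,"ax": 0,"ay": 0,"az": 0},
    {"fingers": 1,"tx": -0.04,"ty": 0,"tz": 0,"ax": 0,"ay": 0,"az": 0}
  ]
}}

```text
time_s: 4.25
tcp_pos: [0.5084, -0.033, 0.1275]
ee_rot: [[-0.0, -0.962, -0.274], [0.001, -0.274, 0.962], [-1.0, -0.0, 0.001]]
wrist_force: [-0.8, 1.1, -4.0]
gripper_width: 0.115
```

```bash
sed -i 's/H=np.array(\[.5706/H=np.array([.5695/' go.py; python3 -c "
from go import *
to(hw(0,0,128),Rd(9.6,10))
to(hw(16.75,0,96.5),Rd(9.6,10))"
```

```text
t 4.25 tcp [ 0.5084 -0.033   0.1275] F [-0.8  1.1 -4. ] w 0.115
d [-0.0007 -0.09    0.0187] a [ 0.035  -0.0029  0.0555] mm 69.0 deg 11.8
t 4.25 tcp [ 0.5084 -0.033   0.1275] F [-0.8  1.1 -4. ] w 0.115
d [ 0.0413 -0.1122  0.0162] a [ 0.035  -0.0029  0.0555] mm 90.5 deg 11.8
```

Call:
{"fn": "play_rows", "kwargs": {
  "commands": [
    {"fingers": 1,"tx": -0.001,"ty": -0.045,"tz": 0.0093,"ax": 0.0175,"ay": -0.0015,"az": 0.028},
    {"fingers": 1,"tx": -0.001,"ty": -0.09,"tz": 0.0187,"ax": 0.035,"ay": -0.003,"az": 0.0555},
    {"fingers": 1,"tx": -0.001,"ty": -0.09,"tz": 0.0187,"ax": 0.035,"ay": -0.003,"az": 0.0555},
    {"fingers": 1,"tx": -0.001,"ty": -0.09,"tz": 0.0187,"ax": 0.035,"ay": -0.003,"az": 0.0555}
  ]
}}

```text
time_s: 4.58
tcp_pos: [0.5713, 0.0001, 0.1237]
ee_rot: [[-0.176, -0.97, -0.168], [-0.03, -0.165, 0.986], [-0.984, 0.179, 0.0]]
wrist_force: [-2.4, -0.2, -3.9]
gripper_width: 0.11
```

Run:
```python
from go import *
from station import viewer
s=r.sense();p=viewer.capture('wrist');q=viewer.capture('scene')
def mark(im,P,X,col,s=None):
    for u in proj(X,P,s): cv2.circle(im,tuple(int(v) for v in np.round(np.clip(u,-999,999))),2,col,1)
T=s['tcp_pos'];A=s['ee_rot'];X=-A[:,1];Z=-A[:,0];Y=np.cross(Z,X);O=T+.04*X-.0288*Z
cov=[O+X*a+Y*b+Z*.006 for a in(.075,-.075) for b in(.06,-.06)]
hou=[hw(x,y,69) for x in(0,137,185,-140) for y in(-125,125)]
ims=[]
for P,S in((p,s),(q,None)):
    im=P['image'][:,:,::-1].copy();mark(im,P,cov,(0,255,0),S);mark(im,P,hou,(0,0,255),S);ims.append(im)
b=cv2.resize(ims[1][150:320,150:390],(560,397));cv2.imwrite('pics/w2.png',cv2.resize(np.vstack([ims[0][:200],b]),(560,597)))
c,sn=np.cos(np.radians(HY)),np.sin(np.radians(HY));M=np.array([[c,sn],[-sn,c]])
for n,a in(('far',.075),('near',-.075)):
    w=O+a*X;print(n,(M@(w[:2]-H)*1e3).round(1),(w[2]*1e3).round(1))
to(hw(16.75,0,96.5),Rd(9.6,10))
```

```text
far [109.9   0.9] 74.8
near [-37.7   0.7] 101.6
t 4.68 tcp [ 0.5685 -0.0011  0.1262] F [-0.4  0.1 -3.3] w 0.115
d [ 0.0347 -0.0303 -0.0001] a [ 0.0001  0.     -0.0014] mm 34.6 deg 0.3
```

View pics/w2.png

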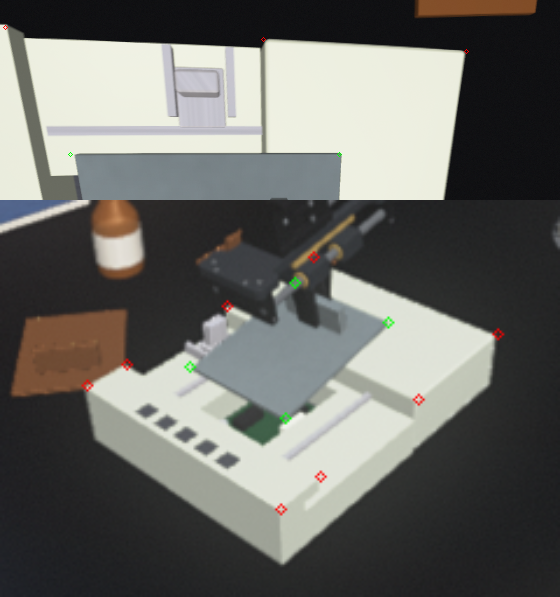

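Call:
{"fn": "play_rows", "kwargs": {
  "commands": [
    {"fingers": 1,"tx": 0.0175,"ty": -0.015,"tz": 0,"ax": 0,"ay": 0,"az": 0},
    {"fingers": 1,"tx": 0.0347,"ty": -0.03,"tz": 0,"ax": 0,"ay": 0,"az": 0},
    {"fingers": 1,"tx": 0.0347,"ty": -0.03,"tz": 0,"ax": 0,"ay": 0,"az": 0},
    {"fingers": 1,"tx": 0.0347,"ty": -0.03,"tz": 0,"ax": 0,"ay": 0,"az": 0}
  ]
}}

```text
time_s: 5.02
tcp_pos: [0.5854, 0.0013, 0.0988]
ee_rot: [[-0.173, -0.971, -0.167], [-0.029, -0.164, 0.986], [-0.984, 0.176, -0.0]]
wrist_force: [0.4, 0.6, -3.5]
gripper_width: 0.113
```

```bash
cat > st.py <<'E'
from go import *
s=r.sense();T=s['tcp_pos'];A=s['ee_rot'];X=-A[:,1];Z=-A[:,0];O=T+.04*X-.0288*Z
c,sn=np.cos(np.radians(HY)),np.sin(np.radians(HY));M=np.array([[c,sn],[-sn,c]])
for n,a in(('far',.075),('near',-.075)):
    w=O+a*X;print(n,(M@(w[:2]-H)*1e3).round(1),(w[2]*1e3).round(1))
def far(x,z,th,y=0):  # target for far edge
    t=np.radians(th);return hw(x-115*np.cos(t)+28.8*np.sin(t),y,z+115*np.sin(t)+28.8*np.cos(t)),Rd(9.6,th)
E
python3 - <<'E'
from st import *
to(*far(125,46,10));to(*far(138,46.3,9.7));to(*far(150,46.3,9.7))
E
```

```text
far [124.2  -0.4] 50.3
near [-23.4  -0.4] 76.6
t 5.02 tcp [0.5854 0.0013 0.0988] F [ 0.4  0.6 -3.5] w 0.113
d [ 0.0057 -0.0019  0.0005] a [-0.     -0.     -0.0007] mm 4.6 deg 0.1
t 5.02 tcp [0.5854 0.0013 0.0988] F [ 0.4  0.6 -3.5] w 0.113
d [ 0.0031 -0.0187  0.0005] a [-0.     -0.     -0.0023] mm 14.2 deg 0.4
t 5.02 tcp [0.5854 0.0013 0.0988] F [ 0.4  0.6 -3.5] w 0.113
d [ 0.0003 -0.0345  0.0005] a [-0.     -0.     -0.0023] mm 25.9 deg 0.4
```

Call:
{"fn": "play_rows", "kwargs": {
  "commands": [
    {"fingers": 1,"tx": 0.0028,"ty": -0.0009,"tz": 0,"ax": 0,"ay": 0,"az": 0},
    {"fingers": 1,"tx": 0.0057,"ty": -0.0019,"tz": 0,"ax": 0,"ay": 0,"az": 0},
    {"fingers": 1,"tx": 0.0057,"ty": -0.0019,"tz": 0,"ax": 0,"ay": 0,"az": 0},
    {"fingers": 1,"tx": 0.0057,"ty": -0.0019,"tz": 0,"ax": 0,"ay": 0,"az": 0}
  ]
}}

```text
time_s: 5.35
tcp_pos: [0.5877, 0.002, 0.0952]
ee_rot: [[-0.17, -0.971, -0.167], [-0.029, -0.165, 0.986], [-0.985, 0.173, -0.0]]
wrist_force: [-0.7, 0.2, -3.1]
gripper_width: 0.112
```

Call:
{"fn": "play_rows", "kwargs": {
  "commands": [
    {"fingers": 1,"tx": 0.002,"ty": -0.0003,"tz": 0,"ax": 0,"ay": 0,"az": 0},
    {"fingers": 1,"tx": 0.002,"ty": -0.0003,"tz": 0,"ax": 0,"ay": 0,"az": 0},
    {"fingers": 1,"tx": 0.002,"ty": -0.0003,"tz": 0,"ax": 0,"ay": 0,"az": 0}
  ]
}}

```text
time_s: 5.6
tcp_pos: [0.5878, 0.002, 0.095]
ee_rot: [[-0.171, -0.971, -0.168], [-0.03, -0.165, 0.986], [-0.985, 0.173, -0.001]]
wrist_force: [-2.5, 0.5, 5.6]
gripper_width: 0.116
```

Call:
{"fn": "play_rows", "kwargs": {
  "commands": [
    {"fingers": 1,"tx": -0.0009,"ty": 0.0001,"tz": 0,"ax": 0,"ay": 0,"az": 0},
    {"fingers": 1,"tx": -0.0023,"ty": -0.0078,"tz": 0,"ax": 0,"ay": 0,"az": 0},
    {"fingers": 1,"tx": -0.0037,"ty": -0.0157,"tz": 0,"ax": 0,"ay": 0,"az": 0},
    {"fingers": 1,"tx": -0.0037,"ty": -0.0157,"tz": 0,"ax": 0,"ay": 0,"az": 0}
  ]
}}

```text
time_s: 5.93
tcp_pos: [0.6015, 0.0044, 0.0931]
ee_rot: [[-0.169, -0.971, -0.167], [-0.029, -0.165, 0.986], [-0.985, 0.172, -0.0]]
wrist_force: [0.4, -0.7, -3.0]
gripper_width: 0.107
```

Run:
```python
from st import *
to(*far(150,45.6,9.6))
```

```text
far [140.8   0. ] 45.0
near [-7.  -0.1] 70.7
t 5.93 tcp [0.6015 0.0044 0.0931] F [ 0.4 -0.7 -3. ] w 0.107
d [-0.0022 -0.0118  0.    ] a [ 0.0002 -0.0001 -0.0015] mm 9.0 deg 0.3
```

Call:
{"fn": "play_rows", "kwargs": {
  "commands": [
    {"fingers": 1,"tx": -0.001,"ty": -0.0052,"tz": 0,"ax": 0,"ay": 0,"az": 0},
    {"fingers": 1,"tx": -0.0019,"ty": -0.0105,"tz": 0,"ax": 0,"ay": 0,"az": 0},
    {"fingers": 1,"tx": -0.0019,"ty": -0.0105,"tz": 0,"ax": 0,"ay": 0,"az": 0}
  ]
}}

```text
time_s: 6.18
tcp_pos: [0.6085, 0.0055, 0.0934]
ee_rot: [[-0.17, -0.971, -0.167], [-0.029, -0.165, 0.986], [-0.985, 0.173, -0.0]]
wrist_force: [1.0, 1.1, -2.9]
gripper_width: 0.109
```

Call:
{"fn": "play_rows", "kwargs": {
  "commands": [
    {"fingers": 1,"tx": -0.0007,"ty": -0.0039,"tz": 0,"ax": 0,"ay": 0,"az": 0},
    {"fingers": 1,"tx": -0.0007,"ty": -0.0039,"tz": 0,"ax": 0,"ay": 0,"az": 0},
    {"fingers": 1,"tx": -0.0007,"ty": -0.0039,"tz": 0,"ax": 0,"ay": 0,"az": 0}
  ]
}}

```text
time_s: 6.43
tcp_pos: [0.6108, 0.006, 0.0935]
ee_rot: [[-0.171, -0.971, -0.167], [-0.029, -0.165, 0.986], [-0.985, 0.173, -0.0]]
wrist_force: [0.1, 0.4, -3.4]
gripper_width: 0.111
```

Run:
```python
from st import *
to(*far(152,45.6,10))
```

```text
far [150.1   0. ] 45.2
near [ 2.4 -0. ] 71.2
t 6.43 tcp [0.6108 0.006  0.0935] F [ 0.1  0.4 -3.4] w 0.111
d [-0.001  -0.0024  0.    ] a [ 0.0001 -0.      0.0001] mm 1.9 deg 0.0
```

Call:
{"fn": "play_rows", "kwargs": {
  "commands": [
    {"fingers": 1,"tx": -0.0005,"ty": -0.0026,"tz": 0,"ax": 0,"ay": 0,"az": 0},
    {"fingers": 1,"tx": -0.0005,"ty": -0.0026,"tz": 0,"ax": 0,"ay": 0,"az": 0},
    {"fingers": 1,"tx": -0.0005,"ty": -0.0026,"tz": 0,"ax": 0,"ay": 0,"az": 0}
  ]
}}

```text
time_s: 6.68
tcp_pos: [0.6125, 0.0062, 0.0937]
ee_rot: [[-0.171, -0.971, -0.167], [-0.029, -0.165, 0.986], [-0.985, 0.174, -0.0]]
wrist_force: [0.2, -0.5, -3.7]
gripper_width: 0.113
```

Call:
{"fn": "play_rows", "kwargs": {
  "commands": [
    {"fingers": 1,"tx": -0.0005,"ty": -0.0026,"tz": 0,"ax": 0,"ay": 0,"az": 0},
    {"fingers": 1,"tx": -0.0005,"ty": -0.0026,"tz": 0,"ax": 0,"ay": 0,"az": 0},
    {"fingers": 1,"tx": -0.0005,"ty": -0.0026,"tz": 0,"ax": 0,"ay": 0,"az": 0}
  ]
}}

```text
time_s: 6.93
tcp_pos: [0.6145, 0.0066, 0.0938]
ee_rot: [[-0.171, -0.971, -0.167], [-0.029, -0.165, 0.986], [-0.985, 0.174, -0.0]]
wrist_force: [-1.6, -0.0, -3.7]
gripper_width: 0.113
```

Run:
```python
from st import *
from station import viewer
q=viewer.capture('top');a=q['image'][:,:,::-1].copy()
b=viewer.capture('scene')['image'][:,:,::-1]
cv2.imwrite('pics/t3.png',np.vstack([cv2.resize(a[110:270,210:350],(400,457))[:300],cv2.resize(b[170:300,180:370],(400,274))]))
```

```text
far [153.9  -0. ] 45.5
near [ 6.2 -0.1] 71.5
```

View pics/t3.png

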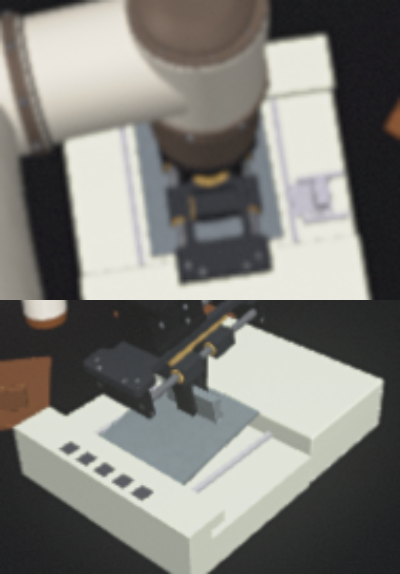

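Run:
```python
from st import *
for th in(7.5,5,2.5,0.5):to(*far(153,45.6,th))
```

```text
far [153.7  -0. ] 45.5
near [ 6.  -0.1] 71.5
t 7.03 tcp [0.6144 0.0065 0.0938] F [ 0.2 -0.6 -3.4] w 0.111
d [0.0067 0.0025 0.0001] a [ 0.0001 -0.0001 -0.0139] mm 5.4 deg 2.5
t 7.03 tcp [0.6144 0.0065 0.0938] F [ 0.2 -0.6 -3.4] w 0.111
d [0.0135 0.0038 0.0001] a [ 0.0001 -0.0001 -0.0278] mm 10.5 deg 5.0
t 7.03 tcp [0.6144 0.0065 0.0938] F [ 0.2 -0.6 -3.4] w 0.111
d [0.0203 0.0047 0.0001] a [ 0.0001 -0.0001 -0.0417] mm 15.7 deg 7.5
t 7.03 tcp [0.6144 0.0065 0.0938] F [ 0.2 -0.6 -3.4] w 0.111
d [0.0258 0.0052 0.0001] a [ 0.0001 -0.0001 -0.0528] mm 19.8 deg 9.5
```

Call:
{"fn": "play_rows", "kwargs": {
  "commands": [
    {"fingers": 1,"tx": 0.0067,"ty": 0.0025,"tz": 0,"ax": 0,"ay": 0,"az": -0.0139},
    {"fingers": 1,"tx": 0.0067,"ty": 0.0025,"tz": 0,"ax": 0,"ay": 0,"az": -0.0139},
    {"fingers": 1,"tx": 0.0135,"ty": 0.0038,"tz": 0,"ax": 0,"ay": 0,"az": -0.0278},
    {"fingers": 1,"tx": 0.0135,"ty": 0.0038,"tz": 0,"ax": 0,"ay": 0,"az": -0.0278}
  ]
}}

```text
time_s: 7.37
tcp_pos: [0.6082, 0.0055, 0.0841]
ee_rot: [[-0.088, -0.982, -0.167], [-0.015, -0.166, 0.986], [-0.996, 0.09, 0.0]]
wrist_force: [-1.0, 0.7, -3.7]
gripper_width: 0.111
```

Run:
```python
from st import *
for th in(2.5,0.5):to(*far(153,45.6,th))
```

```text
far [ 1.512e+02 -1.000e-01] 45.1
near [ 1.8 -0.1] 58.6
t 7.37 tcp [0.6082 0.0055 0.0841] F [-1.   0.7 -3.7] w 0.111
d [ 0.0062 -0.0008  0.0001] a [-0.      0.     -0.0146] mm 4.7 deg 2.6
t 7.37 tcp [0.6082 0.0055 0.0841] F [-1.   0.7 -3.7] w 0.111
d [0.0117 0.0002 0.0001] a [-0.      0.     -0.0258] mm 8.8 deg 4.6
```

Call:
{"fn": "play_rows", "kwargs": {
  "commands": [
    {"fingers": 1,"tx": 0.0062,"ty": -0.0006,"tz": 0,"ax": 0,"ay": 0,"az": -0.0146},
    {"fingers": 1,"tx": 0.0062,"ty": -0.0006,"tz": 0,"ax": 0,"ay": 0,"az": -0.0146},
    {"fingers": 1,"tx": 0.0117,"ty": 0.0002,"tz": 0,"ax": 0,"ay": 0,"az": -0.0258},
    {"fingers": 1,"tx": 0.0117,"ty": 0.0002,"tz": 0,"ax": 0,"ay": 0,"az": -0.0258}
  ]
}}

```text
time_s: 7.7
tcp_pos: [0.6076, 0.0053, 0.0753]
ee_rot: [[-0.01, -0.986, -0.167], [-0.002, -0.167, 0.986], [-1.0, 0.01, -0.0]]
wrist_force: [-1.2, 0.4, -3.7]
gripper_width: 0.115
```

Call:
{"fn": "play_rows", "kwargs": {
  "commands": [
    {"fingers": -0.3,"tx": 0,"ty": 0,"tz": 0,"ax": 0,"ay": 0,"az": 0},
    {"fingers": -0.3,"tx": 0,"ty": 0,"tz": 0,"ax": 0,"ay": 0,"az": 0},
    {"fingers": -0.3,"tx": 0,"ty": 0,"tz": 0,"ax": 0,"ay": 0,"az": 0},
    {"fingers": -0.3,"tx": 0,"ty": 0,"tz": 0,"ax": 0,"ay": 0,"az": 0},
    {"fingers": -0.3,"tx": 0,"ty": 0,"tz": 0,"ax": 0,"ay": 0,"az": 0}
  ]
}}

```text
time_s: 8.12
tcp_pos: [0.6098, 0.0058, 0.0763]
ee_rot: [[-0.005, -0.986, -0.167], [-0.001, -0.167, 0.986], [-1.0, 0.005, -0.0]]
wrist_force: [0.4, 0.2, 0.9]
gripper_width: 0.407
```

Call:
{"fn": "play_rows", "kwargs": {
  "commands": [
    {"fingers": -0.3,"tx": -0.055,"ty": 0,"tz": 0,"ax": 0,"ay": 0,"az": 0},
    {"fingers": -0.3,"tx": -0.11,"ty": 0,"tz": 0,"ax": 0,"ay": 0,"az": 0},
    {"fingers": 1,"tx": -0.11,"ty": 0,"tz": 0,"ax": 0,"ay": 0,"az": 0},
    {"fingers": 1,"tx": -0.11,"ty": 0,"tz": 0,"ax": 0,"ay": 0,"az": 0}
  ]
}}

```text
time_s: 8.45
tcp_pos: [0.6115, 0.0061, 0.1618]
ee_rot: [[0.001, -0.986, -0.167], [0.0, -0.167, 0.986], [-1.0, -0.001, 0.0]]
wrist_force: [0.1, -0.2, -0.9]
gripper_width: 0.551
```

Run:
```python
from go import *
from station import viewer,spotter
s=r.sense();p=viewer.capture('wrist');im=p['image'][:,:,::-1].copy()
def mark(X,col):
    for u in proj(X,p,s): cv2.circle(im,tuple(int(v) for v in np.round(np.clip(u,-999,999))),2,col,1)
mark([hw(2,-60,51),hw(2,0,51),hw(137,-60,51)],(0,255,0));mark([hw(40,-100,84.5)],(255,0,255));mark([hw(0,-125,69)],(0,0,255))
cv2.imwrite('pics/w4.png',cv2.resize(im,(800,600)))
print([(d['uv'],d['score']) for d in spotter.find_in('latch_knob',p)])
to(hw(40,-150,140),Rd(9.6));to(hw(40,-130,85),Rd(9.6))
```

```text
[([280.1, 104.9], 0.69)]
t 8.55 tcp [0.6091 0.0057 0.158 ] F [-0.6 -0.3 -0.2] w 0.48
d [ 2.4e-02  1.0e-04 -2.0e-01] a [ 0.      0.0001 -0.0021] mm 151.1 deg 0.4
t 8.55 tcp [0.6091 0.0057 0.158 ] F [-0.6 -0.3 -0.2] w 0.48
d [ 0.0973 -0.0004 -0.1734] a [ 0.      0.0001 -0.0021] mm 149.1 deg 0.4
```

View pics/w4.png

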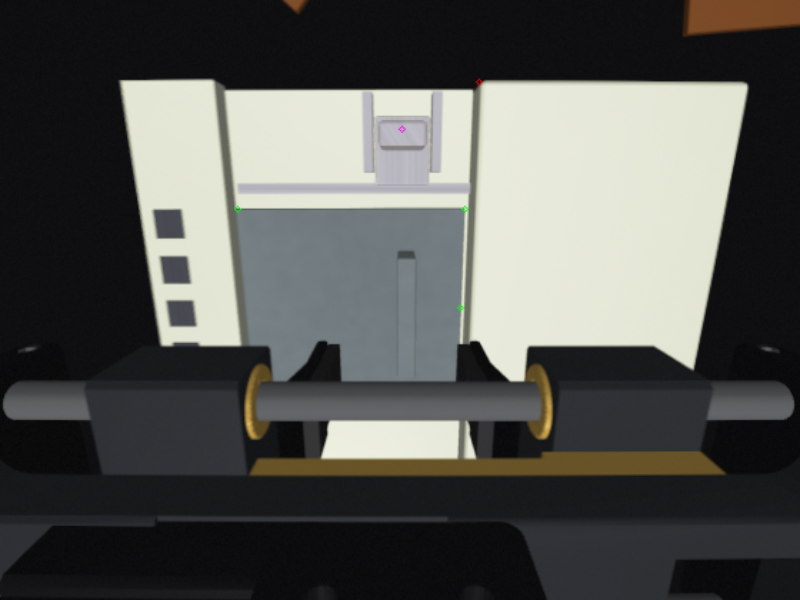

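Call:
{"fn": "play_rows", "kwargs": {
  "commands": [
    {"fingers": 1,"tx": 0,"ty": 0,"tz": -0.2,"ax": 0,"ay": 0,"az": -0.002},
    {"fingers": 1,"tx": 0,"ty": 0,"tz": -0.2,"ax": 0,"ay": 0,"az": -0.002},
    {"fingers": 1,"tx": 0,"ty": 0,"tz": -0.2,"ax": 0,"ay": 0,"az": -0.002},
    {"fingers": 1,"tx": 0,"ty": 0,"tz": -0.2,"ax": 0,"ay": 0,"az": -0.002},
    {"fingers": 1,"tx": 0,"ty": 0,"tz": -0.2,"ax": 0,"ay": 0,"az": -0.002}
  ]
}}

```text
time_s: 8.97
tcp_pos: [0.6339, -0.1468, 0.1558]
ee_rot: [[-0.004, -0.987, -0.162], [-0.001, -0.162, 0.987], [-1.0, 0.004, -0.0]]
wrist_force: [0.9, 1.2, 0.5]
gripper_width: 0.115
```

Call:
{"fn": "play_rows", "kwargs": {
  "commands": [
    {"fingers": 1,"tx": 0.05,"ty": 0,"tz": 0,"ax": 0,"ay": 0,"az": 0},
    {"fingers": 1,"tx": 0.092,"ty": 0,"tz": 0,"ax": 0,"ay": 0,"az": 0},
    {"fingers": 1,"tx": 0.092,"ty": 0,"tz": 0,"ax": 0,"ay": 0,"az": 0},
    {"fingers": 1,"tx": 0.092,"ty": 0,"tz": 0,"ax": 0,"ay": 0,"az": 0}
  ]
}}

```text
time_s: 9.3
tcp_pos: [0.6328, -0.1419, 0.0865]
ee_rot: [[-0.007, -0.986, -0.168], [-0.001, -0.168, 0.986], [-1.0, 0.007, 0.001]]
wrist_force: [0.5, 0.2, 0.5]
gripper_width: 0.007
```

Run:
```python
from go import *
to(hw(40,-120,89),Rd(9.6));to(hw(40,-88,89),Rd(9.6))
```

```text
t 9.3 tcp [ 0.6328 -0.1419  0.0865] F [0.5 0.2 0.5] w 0.007
d [-0.0033 -0.0015  0.0394] a [ 0.0003  0.0002 -0.0021] mm 29.6 deg 0.4
t 9.3 tcp [ 0.6328 -0.1419  0.0865] F [0.5 0.2 0.5] w 0.007
d [-0.0033 -0.0015  0.082 ] a [ 0.0003  0.0002 -0.0021] mm 61.6 deg 0.4
```

Now I push in +y: 25 mm quickly, then slowly.

Call:
{"fn": "play_rows", "kwargs": {
  "commands": [
    {"fingers": 1,"tx": -0.002,"ty": -0.0015,"tz": 0.02,"ax": 0,"ay": 0,"az": 0},
    {"fingers": 1,"tx": -0.002,"ty": -0.0015,"tz": 0.033,"ax": 0,"ay": 0,"az": 0},
    {"fingers": 1,"tx": -0.002,"ty": -0.0015,"tz": 0.043,"ax": 0,"ay": 0,"az": 0},
    {"fingers": 1,"tx": -0.002,"ty": -0.0015,"tz": 0.053,"ax": 0,"ay": 0,"az": 0},
    {"fingers": 1,"tx": -0.002,"ty": -0.0015,"tz": 0.06,"ax": 0,"ay": 0,"az": 0}
  ]
}}

```text
time_s: 9.72
tcp_pos: [0.6291, -0.0965, 0.0925]
ee_rot: [[0.004, -0.986, -0.169], [-0.001, -0.169, 0.986], [-1.0, -0.004, -0.001]]
wrist_force: [0.6, -2.0, 2.2]
gripper_width: 0.008
```

Call:
{"fn": "play_rows", "kwargs": {
  "commands": [
    {"fingers": 1,"tx": 0,"ty": 0,"tz": 0.006,"ax": 0,"ay": 0,"az": 0},
    {"fingers": 1,"tx": 0,"ty": 0,"tz": 0.012,"ax": 0,"ay": 0,"az": 0},
    {"fingers": 1,"tx": 0,"ty": 0,"tz": 0.017,"ax": 0,"ay": 0,"az": 0},
    {"fingers": 1,"tx": 0,"ty": 0,"tz": 0.017,"ax": 0,"ay": 0,"az": 0}
  ]
}}

```text
time_s: 10.05
tcp_pos: [0.6257, -0.0844, 0.0906]
ee_rot: [[-0.0, -0.986, -0.167], [0.0, -0.167, 0.986], [-1.0, 0.0, 0.0]]
wrist_force: [-0.5, 0.1, -0.3]
gripper_width: 0.005
```

Call:
{"fn": "play_rows", "kwargs": {
  "commands": [
    {"fingers": 1,"tx": 0,"ty": 0,"tz": 0.002,"ax": 0,"ay": 0,"az": 0},
    {"fingers": 1,"tx": 0,"ty": 0,"tz": 0.004,"ax": 0,"ay": 0,"az": 0},
    {"fingers": 1,"tx": 0,"ty": 0,"tz": 0.004,"ax": 0,"ay": 0,"az": 0}
  ]
}}

```text
time_s: 10.3
tcp_pos: [0.6252, -0.0825, 0.0904]
ee_rot: [[-0.001, -0.986, -0.167], [-0.001, -0.167, 0.986], [-1.0, 0.001, -0.001]]
wrist_force: [0.8, -2.3, 1.3]
gripper_width: 0.002
```

Call:
{"fn": "play_rows", "kwargs": {
  "commands": [
    {"fingers": 1,"tx": 0,"ty": 0,"tz": 0.002,"ax": 0,"ay": 0,"az": 0},
    {"fingers": 1,"tx": 0,"ty": 0,"tz": 0.002,"ax": 0,"ay": 0,"az": 0}
  ]
}}

```text
time_s: 10.47
tcp_pos: [0.6252, -0.0823, 0.0904]
ee_rot: [[-0.001, -0.986, -0.167], [-0.002, -0.167, 0.986], [-1.0, 0.001, -0.002]]
wrist_force: [1.0, -7.4, -1.6]
gripper_width: -0.0
```

Call:
{"fn": "play_rows", "kwargs": {
  "commands": [
    {"fingers": 1,"tx": 0,"ty": 0,"tz": -0.02,"ax": 0,"ay": 0,"az": 0},
    {"fingers": 1,"tx": -0.03,"ty": 0,"tz": -0.04,"ax": 0,"ay": 0,"az": 0},
    {"fingers": 1,"tx": -0.085,"ty": 0,"tz": -0.04,"ax": 0,"ay": 0,"az": 0},
    {"fingers": 1,"tx": -0.12,"ty": 0,"tz": -0.04,"ax": 0,"ay": 0,"az": 0},
    {"fingers": 1,"tx": -0.12,"ty": 0,"tz": -0.04,"ax": 0,"ay": 0,"az": 0}
  ]
}}

```text
time_s: 10.88
tcp_pos: [0.634, -0.1113, 0.1878]
ee_rot: [[0.013, -0.986, -0.167], [-0.001, -0.167, 0.986], [-1.0, -0.013, -0.003]]
wrist_force: [0.8, -1.2, 0.7]
gripper_width: 0.008
```

Call:
{"fn": "play_rows", "kwargs": {
  "commands": [
    {"fingers": 1,"tx": -0.05,"ty": 0.05,"tz": 0,"ax": 0,"ay": 0,"az": 0},
    {"fingers": 1,"tx": -0.1,"ty": 0.1,"tz": 0,"ax": 0,"ay": 0,"az": 0},
    {"fingers": 1,"tx": -0.1,"ty": 0.2,"tz": 0,"ax": 0,"ay": 0,"az": 0},
    {"fingers": 1,"tx": -0.1,"ty": 0.2,"tz": 0,"ax": 0,"ay": 0,"az": 0},
    {"fingers": 1,"tx": -0.1,"ty": 0.2,"tz": 0,"ax": 0,"ay": 0,"az": 0}
  ]
}}

```text
time_s: 11.3
tcp_pos: [0.4774, -0.1359, 0.2569]
ee_rot: [[-0.0, -0.986, -0.165], [0.002, -0.165, 0.986], [-1.0, -0.0, 0.002]]
wrist_force: [0.3, 0.1, -0.5]
gripper_width: 0.005
```

Run:
```python
from go import *
from station import viewer,spotter
q=viewer.capture('scene');im=q['image'][:,:,::-1].copy()
def mark(P,im,X,col):
    for u in proj(X,P): cv2.circle(im,tuple(int(v) for v in np.round(u)),1,col,-1)
for P in (q,):
    mark(P,im,[hw(2,-60,51),hw(2,60,51),hw(137,-60,51),hw(137,60,51)],(0,255,0));mark(P,im,[hw(40,-72,84.5)],(255,0,255))
top=viewer.capture('top');b=top['image'][:,:,::-1]
print(spotter.find_in('latch_knob',q),proj([hw(40,-72,84.5),hw(40,-100,84.5)],q))
cv2.imwrite('pics/f5.png',np.vstack([cv2.resize(im[170:300,180:370],(500,342)),cv2.resize(b[110:270,200:440],(500,333))[:250]]))
```

```text
[{'uv': [249.7, 211.5], 'score': 0.71}, {'uv': [288.3, 243.5], 'score': 0.67}] [[250.04756297 204.14832881]
 [241.73115227 200.03567516]]
```

View pics/f5.png

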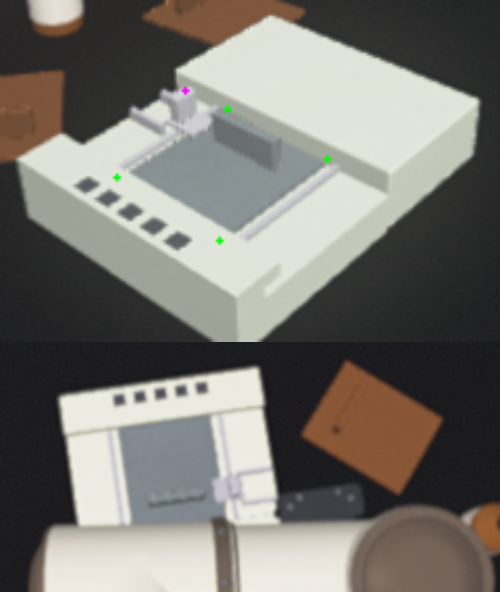

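The last picture shows the cover flat in the bay with its far edge under the lip. The latch tongue lies over its side edge, and the knob is where the fully-in value puts it. The bottle, at the upper left of the scene, is still standing. I'm handing in.

```bash
python3 -c "
from station import job
print(job.finish_job())"
```

```text
the job is handed in; nothing more can be done
None
```

The cover is seated flat in the bay with its far edge under the lip, the latch is pushed in over its edge, and the job is handed in. It gave no verdict.

**What I did:** I gripped the grey cover by its rib, lifted it and squared it to the housing. I tipped the far edge down 10°, touched it lightly on the ledges and slid it under the lip. Then I let the near edge down past the sill, released it and pushed the latch knob in with closed fingers. The arm then backed clear, at about 11.3 s of the 51 s allowed.

**Last checks:**
- **Cover:** Before release, the arm's pose put the far edge at about housing x 151–152 mm (0.143 m needed). In the wrist picture after release, the cover matched the flat, seated outline to within a few pixels.
- **Latch:** The push force rose to 7 N where the end stop should be. The knob's column in the scene picture (249.7) matches the fully-in prediction (250.0). Its row was 7 pixels lower than predicted, probably because the detector marks the middle of the visible knob, not its top.
- **Back wall:** I never felt a clear contact with it, so the far edge's x comes from calibration and the pictures.
- **Bottle, jar and beaker:** I didn't touch them, but I didn't re-measure their positions at the end. The final crops show part of the bottle and neither the jar nor the beaker.

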